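Hang the bent lantern roof panel over the bar and shut the drawer

TASK

Pull the half-open drawer out nearly to its stop by its brass pull, lift out the tent-shaped pierced brass panel by the tab on its ridge, and lower it (do not let it fall) astride the horizontal steel bar, well between the two posts, so that it hangs upright on its own with its ridge along the bar and one side down each side of the bar. Then push the empty drawer fully shut. Leave the lantern cap, mallet, punch and glass pane where they lie.

Things in the scene. Friction and masses are not known exactly. Their poses are not given: they have to be found in the camera images.
- chest: Low wooden chest, 240 deep (its x) x 180 wide (its y) x 144 high, fixed on the bench. Origin: centre of its underside; its open front is at x = -120 mm and the drawer slides out along its -x. Its top, 12 mm thick, hides what is behind the front.
- drawer (a joint): How far the drawer is out (m): 0 fully shut, 0.16 at its stop. About 1.5 N of friction. Drawer floor 14 mm above the bench, inside 210 mm long and 142 mm wide, side walls 58 mm high, front board 12 mm thick with its top 127 mm above the bench.
- drawer_pull (a point): Centre of the thickest part of the turned brass pull (22 mm across, 37 mm long in all, end 9 mm beyond this point), 105 mm above the bench, 28 mm in front of the drawer front. x axis points into the chest (drawer opens along -x); moves with the drawer.
- panel: Pierced brass sheet bent like a tent (inverted V), 80 long along its ridge (its x) x 83 wide at the feet (its y) x 75 high, plus an upright tab on the ridge, 108 high in all; about 0.18 kg. Stands on its two lower edges in the drawer, ridge roughly along the drawer's travel. Each side leans 28 degrees from vertical; inside gap 73 mm at the feet. Origin: centre of its underside; z up.
- panel_tab (a point): Grip point on the tab: 96 mm above the panel's underside, on its middle. The tab is 24 mm along the ridge, 10 mm thick (panel's y), from 75 to 108 mm above the underside.
- panel_ridge (a point): Inner apex of the tent, under the middle of the ridge, 69 mm above the panel's underside. Hanging over the bar it sits 17 mm above the bar's axis.
- rail: Wooden stand with a horizontal steel bar, fixed on the bench. Origin: centre of the underside; the bar runs along its y. Posts 18 mm thick at y = -120 and +120 mm with knobs to 191 mm above the bench; foot board 90 x 300 x 14.
- rail_mid (a point): Middle of the bar's axis, 160 mm above the bench; bar 16 mm in diameter, running along y, 222 mm clear between the posts.
- cap: Domed brass lantern cap, 100 in diameter, 68 high; origin under its centre. Leave alone.
- mallet: Pale wooden mallet lying down: head 62 x 110 x 62, handle 22 thick to 190 mm along its -x; origin under the head. Leave alone.
- punch: Steel punch with a square dark grip, about 134 long along x, 16 high; origin on the bench 30 mm ahead of the grip's middle. Leave alone.
- pane: Amber glass pane lying flat, 100 x 75 x 5; origin under its centre. Leave alone.
Things that resemble listed ones, but are neither listed nor needed, are in the scene too. What is shaped like the panel but red is not meant.

How it is judged:
By the outcome, as a careful person would: the job done as asked, in the order asked, and still so for the second after the job is handed in, with the robot touching nothing.
It also fails if it takes over 58 s, if anything falls off the work surface, if the arm or the gripper's body presses on something with over 40 N, if the wrist force passes 120 N, or if a joint passes its speed limit or range.

ROBOT

A 6-joint arm with a two-finger parallel gripper is mounted at the origin on the work surface. World frame = base frame: x ahead of the robot, y to its left, z up, the work surface at z = 0. Lengths are in m, angles in rad, forces in N, time in s.
With the tool pointing down it reaches from about 0.35 to 0.975 m from the base axis. Payload 4.9 kg.
Tool frame: the origin (TCP) lies at the very end of the fingers, on their centre line; the grasp point (between the pads) lies 19 mm behind it; z points along the fingers, y is the line along which they close (so a half turn about z gives the same grasp; the last joint's range is limited). The gripper opens to 85 mm and grips with 20 to 120 N. Pads are 22 mm wide; open, the fingers measure 114 mm over their backs; the gripper's body (76 mm by 85 mm) begins 54 mm behind the grasp point. The pads swing forward as they close: fully open they stand 13 mm farther back than shut.
Start: joints at [1.143, 0.053, 1.613, -0, 1.476, -0.119], TCP at [0.19, 0.595, 0.195] pointing down, gripper open.
Joint ranges: [-3.01, 3.01], [-1.01, 2.22], [0.06, 2.58], [-1.02, 4.17], [0.09, 2.62], [-3.14, 3.14]. Speed limits (rad/s): [2.57, 2.57, 3.14, 3.14, 3.14, 3.14].

INTERFACE

Orientations are given as a unit quaternion [w, x, y, z].
In Python, from plant import monitor, vision, manip gives the robot as it stands. The module is installed in compiled form; this text tells all that it offers.
- The arm moves only by the tool arm_command, never from a script. Its argument "rows" is a list of rows, each a list of 3 entries, a list of its own where there are three numbers: the finger opening in mm, from 0 to 85.4, then the shift along the world's x, y, z in units of 30 cm (1.0 is 30 cm), then the turn, a rotation vector about the world's x, y, z in units of pi/2 rad (1.0 is pi/2 rad). In form: [[claw, [x, y, z], [wx, wy, wz]], ...]. A call has 1 to 12 rows; each row is the pose to reach, as a shift and turn from the pose commanded when the call began; what a row does not reach only later rows make up. A row lasts 1/12 s, in which the tool goes at most 41.7 mm and 7.16 degrees, less where a joint would pass 70% of its speed; a pose out of reach is approached as far as the arm can. A call with a number of a shift or a turn outside -1 to 1 is refused whole. A call with a gripper value outside its range is refused whole. The fingers move at their own pace and stop on an object; the grip force is fixed at half the most. Time passes only in rows, so rows that repeat a pose let the fingers close. It gives the time, the measured TCP pose, the force, the opening and the grip force at its end, in the units of the state.
- monitor.state(): the state, without advancing time (a new reading comes with each control period).
- vision.grab_frame(name): name is "side" or "top"; returns a dict with "color" (480x640x3 uint8, red, green, blue), "z_map" (480x640 float32, m along the optical axis (not along the pixel's ray), 0 where there is no reading), "mtx" (3x3 intrinsics, pixels), "R" (3x3) and "t" (3): a world point X has camera coordinates R X + t. Camera axes: x right, y down, z forward; pixel columns grow to the right and rows downward; lengths in m; the calibration is good to about 2 mm. A picture is of the moment at which its call begins.
- manip.job_done(): hands the job in; it is judged then, once.
The state is a dict: "time": time; "joint_pos": joint angles; "joint_vel": joint speeds; "joint_efforts": joint torques, N m; "tool_pos": TCP position; "tool_rot": TCP orientation; "contact_force": force on the tool from outside, world axes, zero at the start; "ft_torque": the same for the moment, N m; "gripper_width": opening from 0.0 (shut) to 1.0 (fully open); "grasp_force": force on a finger pad.
Only numpy, scipy, OpenCV 4.12 (cv2) and the standard library are available. Lean on these libraries where they do the work, as an engineer would, in place of code of your own. Each camera call takes 0.05 s, during which the arm holds its last target. There are 200 camera calls.

## Working session

There is one attempt and no reset: what is moved stays moved. The work goes in short steps, Python scripts to look and compute and a tool call to move; the robot and the scene stay as the last step left them, time stands still between calls to the robot, and variables do not carry over. Pictures are saved under pics/ and viewed, at most 13 in all, crops included, and the job is handed in when it is done.

Besides the shell and the picture viewer there is one more tool, called after "Request:" as name(argument=value, ...), one argument or row to a line, values as JSON. arm_command: Moves the arm, as the interface text tells. Shifts and turns lie within -1 to 1; 1 stands for 30 cm of shift or pi/2 rad of turn. Its arguments: {"type":"object","properties":{"rows":{"type":"array"}},"required":["rows"]}

```bash
mkdir -p pics
cat > h.py <<'E'
import numpy as np, cv2
from plant import monitor, vision, manip
def grab(n,save=None):
    f=vision.grab_frame(n)
    if save: cv2.imwrite('pics/'+save+'.png',f['color'][:,:,::-1])
    np.savez('last_'+n+'.npz',**f)
    return f
def pts(f):
    z=f['z_map'];K=f['mtx'];v,u=np.mgrid[:480,:640]
    c=np.stack([(u-K[0,2])/K[0,0]*z,(v-K[1,2])/K[1,1]*z,z],-1)
    return (c-f['t'])@f['R']   # world
E
python3 - <<'E'
from h import *
for n in('side','top'):
    f=grab(n,n+'0');print(n,f['mtx'],-f['R'].T@f['t'],f['R'])
s=monitor.state();print(s)
E
```

```text
side [[517.62131049   0.         315.90987012]
 [  0.         517.62131049 237.67652723]
 [  0.           0.           1.        ]] [0.3273719  0.72268923 0.94016214] [[-0.93299774 -0.35971036 -0.01112068]
 [-0.26709115  0.71281581 -0.64850285]
 [ 0.24120019 -0.60208146 -0.76113099]]
top [[442.92333132   0.         313.17920523]
 [  0.         442.92333132 234.24230279]
 [  0.           0.           1.        ]] [0.42661741 0.05017338 1.10759609] [[-0.02507608 -0.99968457 -0.00139793]
 [-0.98685278  0.0249775  -0.15968004]
 [ 0.15966459 -0.0026246  -0.98716783]]
{'time': 0.1, 'joint_pos': array([ 1.14301455e+00,  5.33426343e-02,  1.61418309e+00,  2.39821559e-05,
        1.47598483e+00, -1.18957267e-01]), 'joint_vel': array([-0.00029321, -0.00034332, -0.00448222,  0.0010727 ,  0.00079137,
        0.00176125]), 'joint_efforts': array([ 3.79726782e-05, -3.94900632e+01, -3.71364534e+01, -8.62560250e-05,
        3.93938928e-03, -2.11935566e-05]), 'tool_pos': array([0.18966179, 0.59485717, 0.19393813]), 'tool_rot': array([-2.70388860e-04,  1.53800435e-01,  9.88101466e-01, -9.20122673e-04]), 'contact_force': array([-0.7531918 , -0.13683738, -0.41908185]), 'ft_torque': array([0.02833278, 0.00916247, 0.05106508]), 'grasp_force': 0.0, 'gripper_width': 0.9991952696269362}
```

View pics/side0.png

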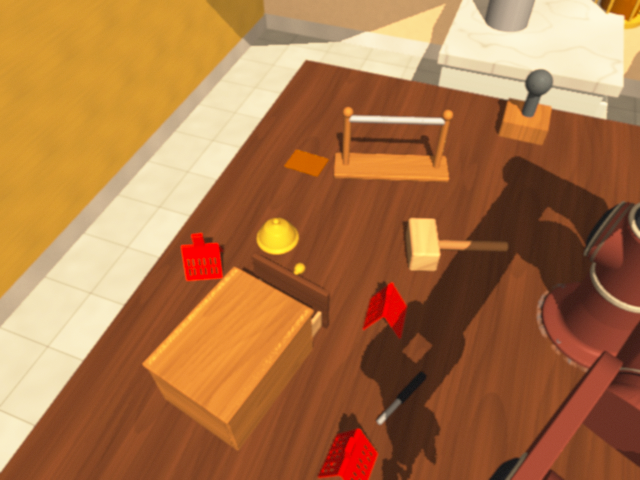

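View pics/top0.png

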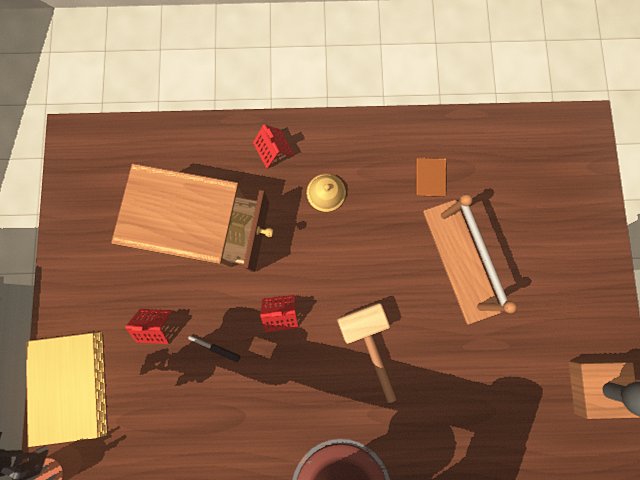

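The side view shows the chest at (235,350), the pull at (300,268) and the bar from (350,120) to (445,120). In the top view the pull is at (267,232), the bar runs from (466,200) to (510,308), and brass is visible inside the drawer at (240,222). The cap is at (326,192), right of the pull. The three red tents at (272,145), (280,312) and (151,326) are decoys. Next I'll measure positions.

Run:
```python
from h import *
L={n:np.load(f'last_{n}.npz') for n in('side','top')}
P={n:pts(L[n]) for n in L}
def pca(q):
    c=q.mean(0);w,v=np.linalg.eigh(np.cov((q-c).T));return v[:,-1]
# bar
for n in L:
    p=P[n].reshape(-1,3);col=L[n]['color'].reshape(-1,3).astype(int)
    sat=col.max(1)-col.min(1)
    m=(p[:,2]>.145)&(p[:,2]<.18)&(sat<35)&(p[:,0]>.45)&(p[:,1]<0)&(p[:,0]<.95)
    q=p[m];d=pca(q);s=(q-q.mean(0))@d
    print(n,'bar',m.sum(),q.mean(0).round(4),d.round(4),'yaw',np.degrees(np.arctan2(d[1],d[0])).round(1),q[s.argmin()].round(3),q[s.argmax()].round(3),'ztop',np.percentile(q[:,2],[50,98]).round(4))
    # knobs
    m=(p[:,2]>.178)&(p[:,2]<.2)&(p[:,0]>.45)&(p[:,1]<-.1)&(p[:,0]<.95)&(p[:,1]>-.5)
    q=p[m]; 
    if len(q)>5:
        k=cv2.kmeans(q.astype(np.float32),2,None,(3,30,.0001),5,cv2.KMEANS_PP_CENTERS);print(' knobs',k[2].round(4))
# chest top
    m=(p[:,2]>.138)&(p[:,2]<.15)&(p[:,1]>.1)&(p[:,0]>.4)
    q=p[m];r=cv2.minAreaRect((q[:,:2]*1000).astype(np.float32));print(n,'chest',r,np.median(q[:,2]))
    # front board top
    m=(p[:,2]>.120)&(p[:,2]<.133)&(p[:,1]>.08)&(p[:,1]<.3)&(p[:,0]>.4)&(p[:,0]<.9)
    q=p[m];r=cv2.minAreaRect((q[:,:2]*1000).astype(np.float32));print(n,'front',m.sum(),r)
print('pull side');
for n,(u,v) in dict(side=(300,268),top=(267,232)).items():
    print(n,P[n][v-4:v+5:2,u-8:u+9:2].round(3)[:,:,:].tolist() if 0 else '')
    p=P[n][v-14:v+15,u-14:u+15].reshape(-1,3);c=L[n]['color'][v-14:v+15,u-14:u+15].reshape(-1,3).astype(int)
    m=(c[:,0]-c[:,2]>90)&(c[:,1]>.6*c[:,0])&(p[:,2]>.07)
    print(n,m.sum(),p[m].mean(0).round(4),p[m].min(0).round(3),p[m].max(0).round(3))
t=L['top']['color'][180:280,220:360]; cv2.imwrite('pics/c1.png',cv2.resize(t,(700,500),interpolation=2)[:,:,::-1])
```

```text
side bar 123 [ 0.5409 -0.3088  0.165 ] [-9.533e-01 -3.020e-01 -3.000e-04] yaw -162.4 [ 0.63  -0.284  0.162] [ 0.452 -0.341  0.166] ztop [0.1651 0.1681]
 knobs [[ 0.6465 -0.2768  0.1856]
 [ 0.6355 -0.2776  0.1852]]
side chest ((639.4783325195312, 353.597900390625), (247.2958221435547, 188.25906372070312), 77.87391662597656) 0.1430811052698821
side front 575 ((585.3294677734375, 197.02682495117188), (90.55103302001953, 208.4190673828125), 50.3701057434082)
top bar 505 [ 0.5408 -0.313   0.1663] [-0.9534 -0.3017  0.0038] yaw -162.4 [ 0.634 -0.279  0.162] [ 0.452 -0.347  0.167] ztop [0.1666 0.1709]
 knobs [[ 0.6466 -0.2775  0.1864]
 [ 0.6374 -0.2831  0.1863]]
top chest ((639.6474609375, 353.41595458984375), (247.55052185058594, 186.2137908935547), 77.92318725585938) 0.1436395608753116
top front 447 ((608.2910766601562, 201.55902099609375), (61.258731842041016, 179.540283203125), 75.04535675048828)
pull side
side 
side 102 [0.5917 0.1601 0.1186] [0.327 0.141 0.095] [0.604 0.723 0.94 ]
top 
top 70 [0.5953 0.1534 0.1113] [0.586 0.141 0.103] [0.603 0.169 0.118]
```

View pics/c1.png

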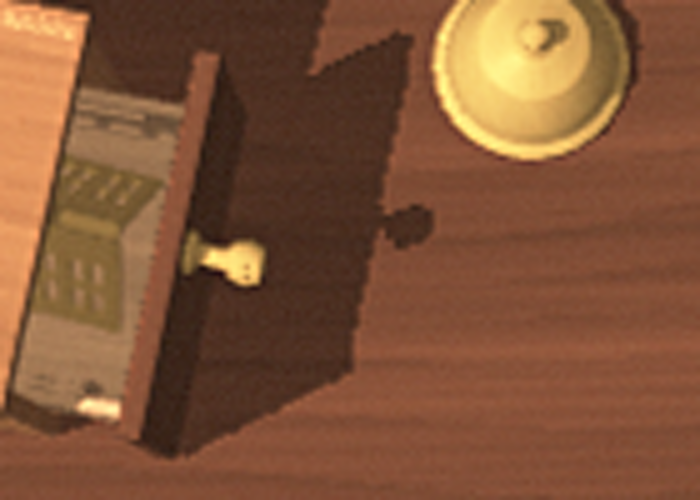

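The crop confirms a brass (not red) tent in the drawer, with its ridge along the travel at crop (95,220). The pull is at (245,262), with the cap clear to the upper right at (535,60). One more refinement before I move.

Run:
```python
from h import *
L={n:np.load(f'last_{n}.npz') for n in('side','top')}
P={n:pts(L[n]) for n in L}
a=np.radians(77.9);ex=np.array([np.cos(a),np.sin(a)]);ey=np.array([-ex[1],ex[0]]);O=np.array([.6395,.3535])
for n,(u,v) in dict(side=(300,268),top=(267,232)).items():
    p=P[n][v-14:v+15,u-14:u+15].reshape(-1,3);c=L[n]['color'][v-14:v+15,u-14:u+15].reshape(-1,3).astype(int)
    m=(c[:,0]-c[:,2]>80)&(c[:,1]>.6*c[:,0])&(p[:,2]>.085)&(p[:,2]<.13)
    q=p[m];l=np.c_[(q[:,:2]-O)@ex,(q[:,:2]-O)@ey,q[:,2]]
    print(n,np.percentile(l,[2,50,98],axis=0).round(4).tolist())
    th=l[l[:,0]<np.percentile(l[:,0],2)+.02];print('thick',th.mean(0).round(4))
    p=P[n].reshape(-1,3);l=np.c_[(p[:,:2]-O)@ex,(p[:,:2]-O)@ey,p[:,2]]
    m=(l[:,2]>.122)&(l[:,2]<.132)&(abs(l[:,1])<.09)&(l[:,0]>-.24)&(l[:,0]<-.14)
    q=l[m];print('front',m.sum(),np.percentile(q,[5,50,95],axis=0).round(4).tolist())
    c=L[n]['color'].reshape(-1,3).astype(int)
    m=(c[:,0]-c[:,2]>60)&(l[:,2]>.015)&(l[:,2]<.075)&(l[:,0]<-.2)&(l[:,0]>-.4)&(l[:,1]<-.06)&(l[:,1]>-.25)
    q=l[m]; print('cap',m.sum(),np.percentile(q,[2,50,98],axis=0).round(3).tolist())
    m=(p[:,2]>.172)&(p[:,2]<.195)&(p[:,0]>.35)&(p[:,1]<-.2)&(p[:,0]<.72)&(p[:,1]>-.45)
    q=p[m];k=cv2.kmeans(q[:,:2].astype(np.float32),2,None,(3,30,.0001),5,cv2.KMEANS_PP_CENTERS)[2]
    d=k[0]-k[1];print('knobs',k.round(4).tolist(),k.mean(0),np.linalg.norm(d),np.degrees(np.arctan2(d[1],d[0])))
    # brass panel in drawer
    m=(l[:,2]>.02)&(l[:,2]<.13)&(abs(l[:,1])<.06)&(l[:,0]>-.165)&(l[:,0]<-.12)
    q=l[m]
    for z in (.06,.075,.085,.095,.115):
        s=q[abs(q[:,2]-z)<.006]
        if len(s):print(' panel z',z,len(s),s.mean(0).round(3),s.min(0).round(3),s.max(0).round(3))
```

```text
side [[-0.2161, -0.0071, 0.1028], [-0.2044, 0.0025, 0.1103], [-0.1808, 0.0111, 0.1248]]
thick [-0.2061  0.0023  0.11  ]
front 506 [[-0.1806, -0.0802, 0.123], [-0.1741, 0.004, 0.1259], [-0.1692, 0.0819, 0.1283]]
cap 837 [[-0.346, -0.175, 0.016], [-0.305, -0.132, 0.037], [-0.277, -0.103, 0.063]]
knobs [[0.4129999876022339, -0.3474999964237213], [0.6406999826431274, -0.27649998664855957]] [ 0.5268483 -0.3120305] 0.23844795 -162.67674
top [[-0.2162, -0.0146, 0.1052], [-0.2039, 0.0003, 0.1123], [-0.1742, 0.0091, 0.1276]]
thick [-0.2079  0.001   0.1121]
front 425 [[-0.1818, -0.0792, 0.1234], [-0.1764, 0.0012, 0.1267], [-0.1709, 0.0804, 0.1298]]
cap 876 [[-0.356, -0.216, 0.017], [-0.319, -0.137, 0.039], [-0.209, -0.104, 0.064]]
knobs [[0.6406000256538391, -0.28049999475479126], [0.41530001163482666, -0.3513999879360199]] [ 0.52795714 -0.3159359 ] 0.23613752 17.467062
 panel z 0.06 35 [-0.133 -0.004  0.061] [-0.146 -0.027  0.055] [-0.121  0.013  0.066]
 panel z 0.075 52 [-0.133 -0.005  0.075] [-0.146 -0.02   0.069] [-0.121  0.006  0.08 ]
 panel z 0.085 57 [-0.133 -0.007  0.086] [-0.146 -0.015  0.079] [-0.12  -0.001  0.091]
 panel z 0.095 11 [-0.132 -0.008  0.09 ] [-0.145 -0.011  0.089] [-0.122 -0.003  0.092]
```

Request:
arm_command(
  rows=[
    [85,[0.9,-0.96,0.05],[0,0,-0.938]],
    [85,[0.9,-0.96,0.05],[0,0,-0.938]],
    [85,[0.9,-0.96,0.05],[0,0,-0.938]],
    [85,[0.9,-0.96,0.05],[0,0,-0.938]],
    [85,[0.9,-0.96,0.05],[0,0,-0.938]],
    [85,[0.9,-0.96,0.05],[0,0,-0.938]],
    [85,[0.9,-0.96,0.05],[0,0,-0.938]],
    [85,[0.9,-0.96,0.05],[0,0,-0.938]],
    [85,[0.9,-0.96,0.05],[0,0,-0.938]],
    [85,[0.9,-0.96,0.05],[0,0,-0.938]],
    [85,[0.9,-0.96,0.05],[0,0,-0.938]],
    [85,[0.9,-0.96,0.05],[0,0,-0.938]],
  ],
)

```text
time: 1.1
tool_pos: [0.4607, 0.3058, 0.2095]
tool_rot: [-0.0, 0.781, 0.625, -0.001]
contact_force: [-0.0, 0.5, 0.2]
gripper_width: 0.995
grasp_force: 0.0
```

Request:
arm_command(
  rows=[
    [85,[0.45,-0.52,0],[0,0,0.005]],
    [85,[0.45,-0.52,0],[0,0,0.005]],
    [85,[0.45,-0.52,0],[0,0,0.005]],
    [85,[0.45,-0.52,0],[0,0,0.005]],
    [85,[0.45,-0.52,0],[0,0,0.005]],
    [85,[0.45,-0.52,0],[0,0,0.005]],
    [85,[0.45,-0.52,-0.1],[0,0,0.005]],
    [85,[0.45,-0.52,-0.2],[0,0,0.005]],
    [85,[0.45,-0.52,-0.3],[0,0,0.005]],
    [85,[0.45,-0.52,-0.37],[0,0,0.005]],
    [85,[0.45,-0.52,-0.41],[0,0,0.005]],
    [85,[0.45,-0.52,-0.41],[0,0,0.005]],
  ],
)

```text
time: 2.1
tool_pos: [0.592, 0.1512, 0.0828]
tool_rot: [-0.002, 0.775, 0.632, -0.003]
contact_force: [0.1, 0.5, -0.5]
gripper_width: 0.996
grasp_force: 0.0
```

Request:
arm_command(
  rows=[
    [5,[0,0,0],[0,0,0]],
    [5,[0,0,0],[0,0,0]],
    [5,[0,0,0],[0,0,0]],
    [5,[0,0,0],[0,0,0]],
    [5,[0,0,0],[0,0,0]],
    [5,[0,0,0],[0,0,0]],
    [5,[0,0,0],[0,0,0]],
    [5,[0,0,0],[0,0,0]],
  ],
)

```text
time: 2.77
tool_pos: [0.595, 0.1514, 0.0873]
tool_rot: [0.0, 0.775, 0.632, 0.0]
contact_force: [0.4, 0.4, 0.3]
gripper_width: 0.06
grasp_force: 0.0
```

Run:
```python
from h import *
f=grab('side');g=grab('top')
a=cv2.resize(f['color'][200:350,200:400],(400,300),interpolation=2);b=cv2.resize(g['color'][150:300,180:380],(400,300),interpolation=2)
cv2.imwrite('pics/m1.png',np.hstack([a,b])[:,:,::-1]);print(monitor.state()['contact_force'])
```

```text
[-0.62092942  0.86915816  0.10580876]
```

View pics/m1.png

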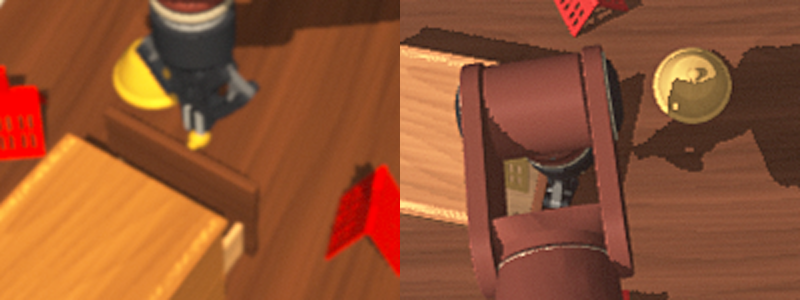

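Run:
```python
from h import *
f=dict(np.load('last_side.npz'))
s=monitor.state();print(s['gripper_width'],s['tool_pos'])
for X in([.595,.1514,.0873],[.595,.1514,.106]):
    c=f['R']@X+f['t'];print((f['mtx']@c/c[2])[:2].round(1))
P=pts(f);a=np.radians(77.9);ex=np.array([np.cos(a),np.sin(a)]);ey=np.array([-ex[1],ex[0]]);O=np.array([.6395,.3535])
p=P.reshape(-1,3);l=np.c_[(p[:,:2]-O)@ex,(p[:,:2]-O)@ey,p[:,2]]
m=(l[:,2]>.122)&(l[:,2]<.132)&(abs(l[:,1])<.09)&(l[:,0]>-.24)&(l[:,0]<-.14)
print('front',np.percentile(l[m],[5,50,95],axis=0).round(4).tolist())
L=l.reshape(480,640,3)
for v in range(250,282,3): print(v,[(tuple((L[v,u]*1000).round().astype(int).tolist()),f['color'][v,u].tolist()) for u in range(292,306,5)])
```

```text
0.06046118429104702 [0.59490589 0.15142418 0.08706715]
[298.9 274.1]
[298.6 268.6]
front [[-0.1821, -0.0789, 0.1229], [-0.1744, 0.0037, 0.1259], [-0.1692, 0.0821, 0.1285]]
250 [((-196, -4, 173), [53, 50, 48]), ((-197, 8, 180), [51, 48, 47]), ((-198, 19, 186), [43, 40, 40])]
253 [((-199, -6, 160), [136, 126, 112]), ((-196, 8, 172), [51, 47, 45]), ((-197, 19, 178), [49, 47, 45])]
256 [((-197, -5, 153), [152, 140, 123]), ((-198, 6, 160), [107, 98, 86]), ((-196, 19, 171), [53, 50, 49])]
259 [((-198, -7, 141), [155, 139, 123]), ((-197, 7, 152), [115, 105, 94]), ((-202, 14, 151), [68, 65, 61])]
262 [((-198, -7, 131), [156, 125, 102]), ((-196, 7, 143), [110, 102, 90]), ((-201, 15, 144), [77, 70, 65])]
265 [((-271, -66, 0), [133, 77, 49]), ((-197, 5, 131), [177, 137, 85]), ((-202, 14, 132), [116, 99, 80])]
268 [((-263, -60, 1), [139, 75, 41]), ((-204, -1, 109), [255, 228, 52]), ((-212, 6, 106), [251, 203, 63])]
271 [((-258, -57, -2), [125, 72, 34]), ((-199, 3, 107), [254, 222, 47]), ((-206, 10, 105), [229, 164, 40])]
274 [((-178, 6, 125), [147, 78, 41]), ((-259, -44, -4), [194, 133, 36]), ((-264, -34, -4), [132, 73, 35])]
277 [((-172, 10, 125), [155, 83, 43]), ((-176, 20, 127), [150, 80, 44]), ((-254, -27, 2), [112, 59, 29])]
280 [((-171, 11, 116), [115, 63, 32]), ((-172, 22, 124), [148, 78, 37]), ((-176, 31, 125), [150, 81, 41])]
```

The side crop shows the fingertips shut just above the knob at (195,125), with the knob uncovered below them at (198,140). The fingers seem to end higher than the TCP reading says. I'll raise the tool and measure the true tip.

Request:
arm_command(
  rows=[
    [5,[0,0,0.13],[0,0,0]],
    [5,[0,0,0.2],[0,0,0]],
    [5,[0,0,0.2],[0,0,0]],
    [5,[0,0,0.2],[0,0,0]],
  ],
)

```text
time: 3.2
tool_pos: [0.5963, 0.1516, 0.1493]
tool_rot: [0.001, 0.775, 0.632, 0.002]
contact_force: [-0.2, -0.0, -0.8]
gripper_width: 0.057
grasp_force: 0.0
```

Run:
```python
from h import *
f=grab('side');s=monitor.state();print(s['gripper_width'],s['tool_pos'],s['contact_force'])
X=s['tool_pos'];c=f['R']@X+f['t'];uv=(f['mtx']@c/c[2])[:2];print(uv)
u,v=uv.astype(int);b=f['color'][v-90:v+60,u-75:u+75].copy()
cv2.circle(b,(75,90),1,(0,255,0),-1)
cv2.imwrite('pics/m2.png',cv2.resize(b,(600,600),interpolation=2)[:,:,::-1])
p=pts(f)
for vv in range(v-36,v+6,3): print(vv,[(p[vv,uu]*1000).round().astype(int).tolist() for uu in range(u-8,u+9,4)])
```

```text
0.05796949723586888 [0.59501973 0.15145873 0.14725856] [-0.35541987  0.4427538  -0.12475337]
[297.79307057 255.85065041]
219 [[604, 161, 260], [593, 167, 271], [584, 170, 277], [578, 165, 274], [571, 165, 277]]
222 [[604, 161, 252], [593, 168, 264], [584, 170, 269], [579, 165, 266], [572, 162, 266]]
225 [[605, 160, 242], [593, 167, 255], [585, 168, 259], [580, 163, 255], [581, 143, 235]]
228 [[605, 161, 235], [601, 151, 227], [585, 170, 253], [580, 162, 246], [576, 155, 241]]
231 [[606, 160, 226], [600, 156, 224], [588, 163, 236], [581, 162, 238], [573, 161, 240]]
234 [[609, 154, 209], [600, 155, 215], [588, 164, 229], [581, 162, 230], [571, 166, 238]]
237 [[610, 153, 200], [600, 157, 208], [590, 160, 215], [582, 159, 218], [571, 168, 232]]
240 [[609, 156, 194], [600, 158, 200], [590, 162, 209], [583, 160, 210], [580, 148, 198]]
243 [[674, 26, 13], [600, 159, 193], [590, 162, 200], [583, 159, 200], [644, 2, -2]]
246 [[673, 30, 6], [665, 25, 4], [590, 163, 193], [584, 157, 188], [640, 13, 1]]
249 [[671, 36, 3], [663, 30, 0], [655, 25, -3], [645, 24, 1], [636, 22, 2]]
252 [[668, 43, 1], [660, 38, -1], [652, 34, -2], [642, 32, 0], [634, 28, -1]]
255 [[665, 49, -1], [657, 46, -1], [647, 44, 1], [639, 39, -2], [630, 37, 0]]
258 [[661, 60, 2], [653, 55, 0], [643, 53, 2], [636, 47, -2], [627, 45, 0]]
```

View pics/m2.png

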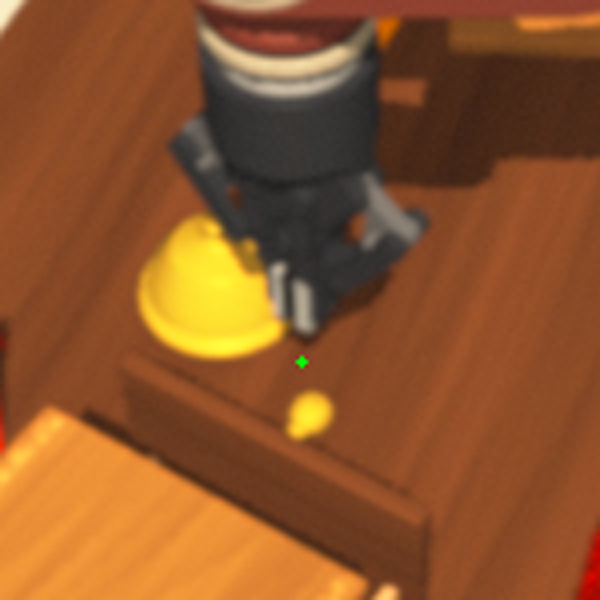

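The enlarged crop shows the closed fingertips ending at crop (305,330). The reported TCP (green, (302,362)) lies about 36 mm below them, and depth agrees: tip z is about 0.184 against a reported 0.147. I'll command z 36 mm lower, with x and y unchanged, and then check the grip.

Request:
arm_command(
  rows=[
    [85,[0,0,0],[0,0,0]],
    [85,[0,0,0],[0,0,0]],
    [85,[0,0,0],[0,0,0]],
    [85,[0,0,0],[0,0,0]],
    [85,[0,0,-0.08],[0,0,0]],
    [85,[0,0,-0.16],[0,0,0]],
    [85,[0,0,-0.22],[0,0,0]],
    [85,[0,0,-0.27],[0,0,0]],
    [85,[0,0,-0.31],[0,0,0]],
    [85,[0,0,-0.31],[0,0,0]],
  ],
)

```text
time: 4.08
tool_pos: [0.5924, 0.1511, 0.0504]
tool_rot: [-0.002, 0.775, 0.632, -0.003]
contact_force: [-1.1, 0.3, -0.3]
gripper_width: 0.994
grasp_force: 0.0
```

Request:
arm_command(
  rows=[
    [5,[0,0,0],[0,0,0]],
    [5,[0,0,0],[0,0,0]],
    [5,[0,0,0],[0,0,0]],
    [5,[0,0,0],[0,0,0]],
    [5,[0,0,0],[0,0,0]],
    [5,[0,0,0],[0,0,0]],
    [5,[0,0,0],[0,0,0]],
    [5,[0,0,0],[0,0,0]],
  ],
)

```text
time: 4.75
tool_pos: [0.5966, 0.1513, 0.0556]
tool_rot: [0.001, 0.775, 0.632, 0.002]
contact_force: [4.4, -0.7, 3.5]
gripper_width: 0.208
grasp_force: 58.5
```

Request:
arm_command(
  rows=[
    [5,[-0.005,-0.022,0],[0,0,0]],
    [5,[-0.013,-0.06,0],[0,0,0]],
    [5,[-0.021,-0.1,0],[0,0,0]],
    [5,[-0.03,-0.14,0],[0,0,0]],
    [5,[-0.039,-0.18,0],[0,0,0]],
    [5,[-0.047,-0.22,0],[0,0,0]],
    [5,[-0.056,-0.26,0],[0,0,0]],
    [5,[-0.061,-0.283,0],[0,0,0]],
    [5,[-0.063,-0.293,0],[0,0,0]],
    [5,[-0.063,-0.293,0],[0,0,0]],
  ],
)

```text
time: 5.58
tool_pos: [0.5776, 0.0618, 0.0555]
tool_rot: [0.002, 0.776, 0.631, 0.001]
contact_force: [4.7, -2.6, 3.0]
gripper_width: 0.208
grasp_force: 59.0
```

```bash
cat >> h.py <<'E'
a=np.radians(77.9);ex=np.array([np.cos(a),np.sin(a)]);ey=np.array([-ex[1],ex[0]]);O=np.array([.6395,.3535])
def loc(p): return np.concatenate([np.stack([(p[...,:2]-O)@ex,(p[...,:2]-O)@ey],-1),p[...,2:]],-1)
E
python3 - <<'E'
from h import *
f=grab('side');l=loc(pts(f)).reshape(-1,3)
m=(l[:,2]>.122)&(l[:,2]<.132)&(abs(l[:,1])<.085)&(l[:,0]>-.34)&(l[:,0]<-.14)
print('front',m.sum(),np.percentile(l[m],[5,50,95],axis=0).round(4).tolist(),monitor.state()['contact_force'])
E
```

```text
front 500 [[-0.2922, -0.0739, 0.1225], [-0.2659, -0.0008, 0.1258], [-0.2601, 0.0763, 0.1289]] [ 4.69682741 -2.76394064  3.97541507]
```

Request:
arm_command(
  rows=[
    [5,[-0.002,-0.008,0],[0,0,0]],
    [5,[-0.004,-0.016,0],[0,0,0]],
    [5,[-0.004,-0.016,0],[0,0,0]],
  ],
)

```text
time: 5.88
tool_pos: [0.5767, 0.0577, 0.0555]
tool_rot: [0.002, 0.776, 0.631, 0.002]
contact_force: [6.5, -1.4, 3.6]
gripper_width: 0.208
grasp_force: 58.9
```

Request:
arm_command(
  rows=[
    [5,[-0.001,-0.006,0],[0,0,0]],
    [5,[-0.002,-0.01,0],[0,0,0]],
    [5,[-0.002,-0.01,0],[0,0,0]],
  ],
)

```text
time: 6.13
tool_pos: [0.5761, 0.055, 0.0555]
tool_rot: [0.002, 0.775, 0.631, 0.002]
contact_force: [6.8, -1.4, 2.4]
gripper_width: 0.209
grasp_force: 58.9
```

Request:
arm_command(
  rows=[
    [50,[0,0,0],[0,0,0]],
    [85,[0,0,0],[0,0,0]],
    [85,[0,0,0],[0,0,0]],
    [85,[0,0,0],[0,0,0]],
    [85,[0,0,0],[0,0,0]],
    [85,[0,0,0.12],[0,0,0]],
    [85,[0,0,0.24],[0,0,0]],
    [85,[0,0,0.36],[0,0,0]],
    [85,[0,0,0.48],[0,0,0]],
    [85,[-0.1,-0.06,0.5],[0,0,0]],
    [85,[-0.22,-0.12,0.5],[0,0,0]],
    [85,[-0.34,-0.18,0.5],[0,0,0]],
  ],
)

```text
time: 7.13
tool_pos: [0.4716, 0.0014, 0.2053]
tool_rot: [0.001, 0.775, 0.632, 0.0]
contact_force: [-0.7, -1.3, -0.3]
gripper_width: 0.997
grasp_force: 0.0
```

Run:
```python
from h import *
f=grab('side');g=grab('top')
a=cv2.resize(f['color'][180:380,180:380],(400,400),interpolation=2);b=cv2.resize(g['color'][140:280,180:320],(400,400),interpolation=2)
cv2.imwrite('pics/m3.png',np.hstack([a,b])[:,:,::-1])
for n,f in dict(side=f,top=g).items():
    l=loc(pts(f)).reshape(-1,3)
    m=(l[:,2]>.122)&(l[:,2]<.132)&(abs(l[:,1])<.085)&(l[:,0]>-.34)&(l[:,0]<-.24)
    print(n,'front',m.sum(),np.percentile(l[m],[5,50,95],axis=0).round(4).tolist())
    i=(abs(l[:,1])<.05)&(l[:,0]>-.25)&(l[:,0]<-.12)
    for z0,z1 in((.104,.13),(.097,.108),(.083,.094),(.05,.06)):
        q=l[i&(l[:,2]>z0)&(l[:,2]<z1)]
        if len(q)>3: print(z0,len(q),np.percentile(q,[5,50,95],axis=0).round(4).tolist())
```

```text
side front 435 [[-0.2788, -0.076, 0.1227], [-0.2721, 0.003, 0.126], [-0.2673, 0.0769, 0.1287]]
0.104 103 [[-0.2126, -0.0142, 0.1067], [-0.2007, -0.0071, 0.1181], [-0.1916, -0.0036, 0.1228]]
0.097 33 [[-0.2107, -0.0133, 0.0978], [-0.1959, -0.0057, 0.1023], [-0.1913, -0.004, 0.1075]]
0.083 140 [[-0.2404, -0.014, 0.0835], [-0.1928, -0.0074, 0.0872], [-0.1641, -0.0026, 0.0913]]
0.05 105 [[-0.2396, 0.0035, 0.0504], [-0.2038, 0.0087, 0.0551], [-0.1707, 0.0131, 0.0593]]
top front 404 [[-0.28, -0.0766, 0.1235], [-0.2745, 0.0014, 0.1266], [-0.2691, 0.0766, 0.1295]]
0.104 58 [[-0.2156, -0.0139, 0.1096], [-0.2049, -0.0087, 0.1211], [-0.1936, -0.0046, 0.1246]]
0.097 10 [[-0.2161, -0.0113, 0.0982], [-0.2083, -0.0052, 0.1013], [-0.1949, -0.0044, 0.107]]
0.083 105 [[-0.2412, -0.015, 0.0837], [-0.2162, -0.0086, 0.0877], [-0.1676, -0.0036, 0.0914]]
0.05 87 [[-0.2422, -0.0317, 0.0504], [-0.2036, 0.0069, 0.0546], [-0.1662, 0.0137, 0.0592]]
```

View pics/m3.png

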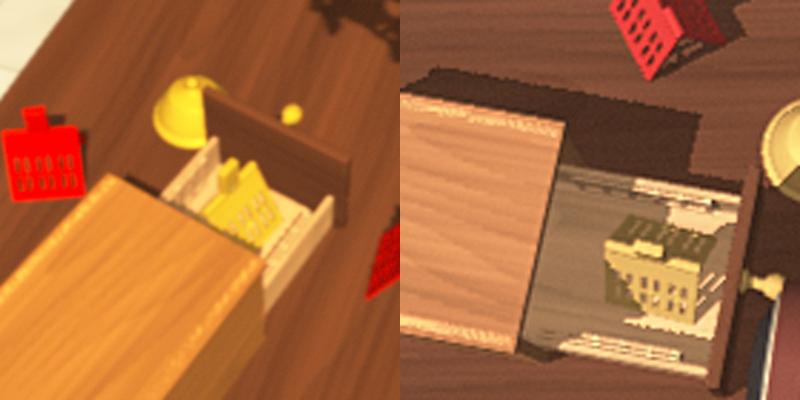

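The view shows the drawer out, and the brass tent stands clear of the chest top with its tab at side-crop (228,175) and top-crop (650,248). I'll fit the ridge yaw and the move numbers.

Run:
```python
from h import *
A=[]
for n in('side','top'):
    f=np.load(f'last_{n}.npz');l=loc(pts(f)).reshape(-1,3)
    i=(l[:,1]>-.05)&(l[:,1]<.03)&(l[:,0]>-.25)&(l[:,0]<-.155)
    q=l[i&(l[:,2]>.086)&(l[:,2]<.093)];k=np.polyfit(q[:,0],q[:,1],1);print(n,'ridge',len(q),np.degrees(np.arctan(k[0])),np.polyval(k,-.2035))
    q=l[i&(l[:,2]>.113)];r=cv2.minAreaRect((q[:,:2]*1000).astype(np.float32));print('tab',r)
    q=l[i&(l[:,2]>.06)&(l[:,2]<.07)&(l[:,1]>0)];k=np.polyfit(q[:,0],q[:,1],1);print('slope yaw',len(q),np.degrees(np.arctan(k[0])))
T=O-.2035*ex-.009*ey;s=monitor.state();print(T,s['tool_pos'],(T-s['tool_pos'][:2])/.3)
```

```text
side ridge 100 -4.960984862679896 -0.00795397249781929
tab ((-203.2750701904297, -8.686098098754883), (11.340697288513184, 24.431989669799805), 84.03652954101562)
slope yaw 127 -3.5513704312057865
top ridge 78 -3.6324468954300917 -0.009221224397751507
tab ((-204.1708221435547, -9.764579772949219), (10.401399612426758, 24.190088272094727), 87.1341552734375)
slope yaw 81 -3.851247905084455
[0.60564267 0.15263454] [0.46772747 0.00068442 0.20265036] [0.45971733 0.50650041]
```

Request:
arm_command(
  rows=[
    [85,[0.1,0.12,0],[0,0,-0.05]],
    [85,[0.2,0.23,0],[0,0,-0.05]],
    [85,[0.3,0.34,0],[0,0,-0.05]],
    [85,[0.39,0.44,0],[0,0,-0.05]],
    [85,[0.43,0.49,0],[0,0,-0.05]],
    [85,[0.444,0.504,-0.06],[0,0,-0.05]],
    [85,[0.444,0.504,-0.16],[0,0,-0.05]],
    [85,[0.444,0.504,-0.26],[0,0,-0.05]],
    [85,[0.444,0.504,-0.36],[0,0,-0.05]],
    [85,[0.444,0.504,-0.43],[0,0,-0.05]],
    [85,[0.444,0.504,-0.47],[0,0,-0.05]],
    [85,[0.444,0.504,-0.487],[0,0,-0.05]],
  ],
)

```text
time: 8.23
tool_pos: [0.6037, 0.1529, 0.0549]
tool_rot: [-0.001, 0.799, 0.601, -0.002]
contact_force: [-0.0, -0.0, -0.3]
gripper_width: 0.993
grasp_force: 0.0
```

Request:
arm_command(
  rows=[
    [85,[0,0,0],[0,0,0]],
    [60,[0,0,0],[0,0,0]],
    [40,[0,0,0],[0,0,0]],
    [25,[0,0,0],[0,0,0]],
    [15,[0,0,0],[0,0,0]],
    [2,[0,0,0],[0,0,0]],
    [2,[0,0,0],[0,0,0]],
    [2,[0,0,0],[0,0,0]],
    [2,[0,0,0],[0,0,0]],
    [2,[0,0,0],[0,0,0]],
    [2,[0,0,0],[0,0,0]],
  ],
)

```text
time: 9.15
tool_pos: [0.6057, 0.153, 0.0585]
tool_rot: [0.0, 0.799, 0.601, 0.0]
contact_force: [-0.0, 0.6, 3.4]
gripper_width: 0.105
grasp_force: 61.5
```

Request:
arm_command(
  rows=[
    [2,[0,0,0.02],[0,0,0]],
    [2,[0,0,0.06],[0,0,0]],
    [2,[0,0,0.12],[0,0,0]],
    [2,[0,0,0.19],[0,0,0]],
    [2,[0,0,0.26],[0,0,0]],
    [2,[0,0,0.34],[0,0,0]],
    [2,[0,0,0.42],[0,0,0]],
    [2,[0,0,0.5],[0,0,0]],
    [2,[0,0,0.57],[0,0,0]],
    [2,[0,0,0.63],[0,0,0]],
    [2,[0,0,0.66],[0,0,0]],
    [2,[0,0,0.667],[0,0,0]],
  ],
)

```text
time: 10.15
tool_pos: [0.6063, 0.1531, 0.261]
tool_rot: [0.001, 0.799, 0.601, 0.002]
contact_force: [0.4, 0.5, -2.0]
gripper_width: 0.102
grasp_force: 60.9
```

Run:
```python
from h import *
f=grab('side');s=monitor.state();print(s['tool_pos'],s['contact_force'],s['grasp_force'],s['gripper_width'])
p=pts(f);c=f['color'].astype(int)
yel=(c[:,:,0]>120)&(c[:,:,1]>.7*c[:,:,0])&(c[:,:,2]<.55*c[:,:,0])&(p[...,2]>.17)&(p[...,2]<.5)
q=p[yel];print(len(q),np.percentile(q,[1,50,99],axis=0).round(4).tolist())
cv2.imwrite('pics/m4.png',f['color'][60:360,120:520][:,:,::-1])
```

```text
[0.60584188 0.15297386 0.25957804] [-0.10515637  0.44614744 -2.10902476] 60.87279796600342 0.09924468785525672
1696 [[0.0488, -0.4732, 0.1718], [0.5926, 0.1607, 0.2545], [1.8394, 0.1994, 0.3235]]
```

View pics/m4.png

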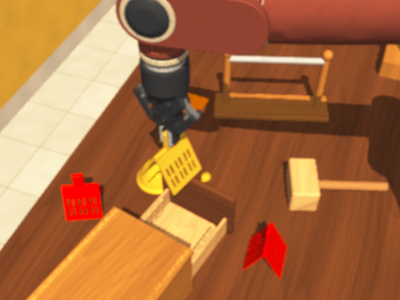

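Panel held and clear of the drawer (crop (180,165)), and the drawer stays open. I'll refine the bar axis with a cylinder fit.

Run:
```python
from h import *
from scipy.optimize import least_squares
Q=[]
for n in('side','top'):
    f=np.load(f'last_{n}.npz');p=pts(f).reshape(-1,3);c=f['color'].reshape(-1,3).astype(int)
    u=np.array([np.cos(np.radians(17.5)),np.sin(np.radians(17.5))]);w=np.array([-u[1],u[0]]);M=np.array([.5275,-.315])
    s=(p[:,:2]-M)@u;t=(p[:,:2]-M)@w
    m=(abs(s)<.095)&(abs(t)<.02)&(p[:,2]>.15)&(p[:,2]<.18)
    q=np.c_[s,t,p[:,2]][m]
    r=least_squares(lambda x:np.hypot(q[:,1]-x[0]-x[1]*q[:,0],q[:,2]-x[2])-.008,[0,0,.16],loss='soft_l1',f_scale=.002).x
    print(n,m.sum(),'t0',r[0].round(4),'dyaw',np.degrees(r[1]).round(2),'z',r[2].round(4))
    # post s-extents just below knobs: points z .17-.195
    m=(abs(s)<.15)&(abs(t)<.03)&(p[:,2]>.175)&(p[:,2]<.2)
    for sg in(-1,1):
        x=s[m&(s*sg>0)];y=t[m&(s*sg>0)];print('  knob',len(x),np.percentile(x,[3,97]).round(4),np.percentile(y,[3,97]).round(4))
```

```text
side 518 t0 -0.0035 dyaw -0.1 z 0.16
  knob 84 [-0.1299 -0.1086] [-0.0072  0.0107]
  knob 14 [0.1131 0.1283] [0.0052 0.0101]
top 703 t0 -0.0042 dyaw 0.03 z 0.1602
  knob 133 [-0.1304 -0.1082] [-0.0124  0.008 ]
  knob 118 [0.109 0.131] [-0.0129  0.0079]
```

Request:
arm_command(
  rows=[
    [2,[-0.005,-0.03,0],[0,0,-0.03]],
    [2,[-0.015,-0.1,0],[0,0,-0.09]],
    [2,[-0.027,-0.19,0],[0,0,-0.15]],
    [2,[-0.04,-0.28,0],[0,0,-0.21]],
    [2,[-0.053,-0.37,0],[0,0,-0.27]],
    [2,[-0.067,-0.46,0],[0,0,-0.33]],
    [2,[-0.08,-0.55,0],[0,0,-0.39]],
    [2,[-0.093,-0.64,0],[0,0,-0.45]],
    [2,[-0.106,-0.73,0],[0,0,-0.51]],
    [2,[-0.118,-0.82,0],[0,0,-0.56]],
    [2,[-0.127,-0.89,0],[0,0,-0.6]],
    [2,[-0.133,-0.933,0],[0,0,-0.627]],
  ],
)

```text
time: 11.2
tool_pos: [0.5642, -0.1288, 0.2557]
tool_rot: [-0.001, 0.989, 0.149, -0.002]
contact_force: [-0.4, -0.1, -2.0]
gripper_width: 0.103
grasp_force: 60.8
```

Request:
arm_command(
  rows=[
    [2,[-0.01,-0.05,0],[0,0,0]],
    [2,[-0.03,-0.14,0],[0,0,0]],
    [2,[-0.05,-0.25,0],[0,0,0]],
    [2,[-0.075,-0.37,0],[0,0,0]],
    [2,[-0.1,-0.49,0],[0,0,0]],
    [2,[-0.117,-0.58,0],[0,0,0]],
    [2,[-0.124,-0.63,0],[0,0,0]],
    [2,[-0.124,-0.639,0],[0,0,0]],
    [2,[-0.124,-0.639,0],[0,0,0]],
    [2,[-0.124,-0.639,0],[0,0,0]],
  ],
)

```text
time: 12.03
tool_pos: [0.5286, -0.3174, 0.2574]
tool_rot: [-0.001, 0.988, 0.152, -0.0]
contact_force: [-1.0, -0.7, -3.1]
gripper_width: 0.103
grasp_force: 60.8
```

Run:
```python
from h import *
f=grab('side');g=grab('top');s=monitor.state();print(s['tool_pos'],s['tool_rot'],s['contact_force'])
u=np.array([np.cos(np.radians(17.5)),np.sin(np.radians(17.5))]);w=np.array([-u[1],u[0]]);M=np.array([.5287,-.3188])
for n,F in dict(side=f,top=g).items():
    p=pts(F).reshape(-1,3);c=F['color'].reshape(-1,3).astype(int)
    yel=(c[:,0]>100)&(c[:,1]>.7*c[:,0])&(c[:,2]<.55*c[:,0])
    S=(p[:,:2]-M)@u;T=(p[:,:2]-M)@w
    m=yel&(abs(S)<.08)&(abs(T)<.07)&(p[:,2]>.18)&(p[:,2]<.35);q=np.c_[S,T,p[:,2]][m]
    print(n,len(q),np.percentile(q,[1,50,99],axis=0).round(4).tolist())
a=cv2.resize(f['color'][40:200,300:500],(400,320),interpolation=2);b=cv2.resize(g['color'][160:340,400:580],(400,320),interpolation=2)
cv2.imwrite('pics/m5.png',np.hstack([a,b])[:,:,::-1])
```

```text
[ 0.52877926 -0.31711788  0.2578931 ] [-3.90798216e-04  9.88341052e-01  1.52255742e-01 -2.29382246e-05] [ 0.04038876 -0.15878056 -2.25647459]
side 1127 [[-0.039, -0.0337, 0.2139], [-0.0004, 0.016, 0.2561], [0.0393, 0.0417, 0.2887]]
top 1052 [[-0.0373, -0.0253, 0.2142], [0.0084, 0.02, 0.2518], [0.0405, 0.0397, 0.29]]
```

View pics/m5.png

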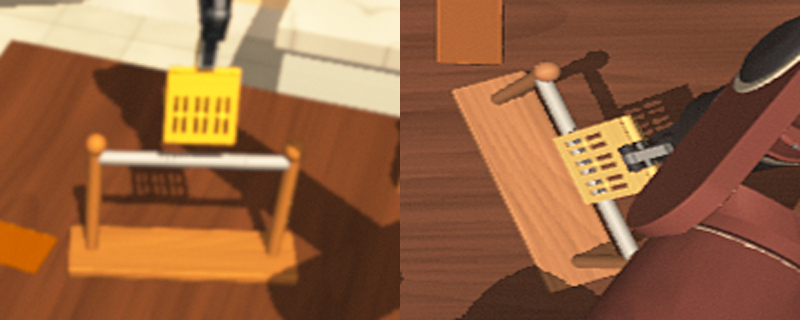

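The panel is centred above the bar: its feet reach +41 mm on one side, its ends are at ±39 mm along the bar, and the underside is at 0.214. It needs to go down 106 mm. I'll do most of that, then creep.

Request:
arm_command(
  rows=[
    [2,[0,0,-0.02],[0,0,0]],
    [2,[0,0,-0.05],[0,0,0]],
    [2,[0,0,-0.09],[0,0,0]],
    [2,[0,0,-0.13],[0,0,0]],
    [2,[0,0,-0.17],[0,0,0]],
    [2,[0,0,-0.21],[0,0,0]],
    [2,[0,0,-0.25],[0,0,0]],
    [2,[0,0,-0.285],[0,0,0]],
    [2,[0,0,-0.31],[0,0,0]],
    [2,[0,0,-0.325],[0,0,0]],
    [2,[0,0,-0.33],[0,0,0]],
    [2,[0,0,-0.33],[0,0,0]],
  ],
)

```text
time: 13.13
tool_pos: [0.5284, -0.3187, 0.1589]
tool_rot: [-0.0, 0.988, 0.151, -0.0]
contact_force: [0.6, -0.0, -2.2]
gripper_width: 0.099
grasp_force: 60.8
```

Request:
arm_command(
  rows=[
    [2,[0,0,-0.005],[0,0,0]],
    [2,[0,0,-0.01],[0,0,0]],
    [2,[0,0,-0.015],[0,0,0]],
    [2,[0,0,-0.015],[0,0,0]],
  ],
)

```text
time: 13.47
tool_pos: [0.5285, -0.3185, 0.1548]
tool_rot: [-0.0, 0.988, 0.151, 0.0]
contact_force: [-1.1, 1.0, -1.0]
gripper_width: 0.105
grasp_force: 60.9
```

Request:
arm_command(
  rows=[
    [2,[0,0,-0.004],[0,0,0]],
    [2,[0,0,-0.007],[0,0,0]],
    [2,[0,0,-0.007],[0,0,0]],
  ],
)

```text
time: 13.72
tool_pos: [0.5286, -0.318, 0.1536]
tool_rot: [-0.001, 0.988, 0.151, 0.0]
contact_force: [-3.1, 4.8, 4.2]
gripper_width: 0.103
grasp_force: 61.8
```

Request:
arm_command(
  rows=[
    [2,[-0.002,0.005,0],[0,0,0]],
    [2,[-0.002,0.006,-0.002],[0,0,0]],
    [2,[-0.002,0.006,-0.004],[0,0,0]],
    [2,[-0.002,0.006,-0.004],[0,0,0]],
  ],
)

```text
time: 14.05
tool_pos: [0.528, -0.3174, 0.1523]
tool_rot: [0.001, 0.988, 0.151, 0.0]
contact_force: [-1.4, 2.1, 5.3]
gripper_width: 0.108
grasp_force: 61.9
```

Request:
arm_command(
  rows=[
    [2,[-0.001,0.003,0],[0,0,0]],
    [2,[-0.001,0.003,0],[0,0,0]],
    [10,[-0.001,0.003,0],[0,0,0]],
    [14,[-0.001,0.003,0],[0,0,0]],
    [20,[-0.001,0.003,0],[0,0,0]],
    [30,[-0.001,0.003,0],[0,0,0]],
    [45,[-0.001,0.003,0],[0,0,0]],
    [45,[-0.001,0.003,0],[0,0,0]],
    [45,[-0.001,0.003,0],[0,0,0]],
  ],
)

```text
time: 14.8
tool_pos: [0.5273, -0.3157, 0.1509]
tool_rot: [-0.0, 0.988, 0.151, -0.0]
contact_force: [-0.4, 0.4, -0.0]
gripper_width: 0.528
grasp_force: 0.0
```

Request:
arm_command(
  rows=[
    [45,[0,0,0.03],[0,0,0]],
    [45,[0,0,0.08],[0,0,0]],
    [45,[0,0,0.15],[0,0,0]],
    [45,[0,0,0.24],[0,0,0]],
    [45,[0,0,0.33],[0,0,0]],
    [45,[0.02,0.1,0.35],[0,0,0.05]],
    [45,[0.04,0.22,0.35],[0,0,0.12]],
    [45,[0.06,0.34,0.35],[0,0,0.2]],
    [45,[0.08,0.46,0.35],[0,0,0.27]],
    [45,[0.1,0.58,0.35],[0,0,0.34]],
    [45,[0.12,0.7,0.35],[0,0,0.42]],
    [45,[0.14,0.8,0.35],[0,0,0.5]],
  ],
)

```text
time: 15.8
tool_pos: [0.5696, -0.0737, 0.2574]
tool_rot: [0.0, 0.854, 0.52, 0.001]
contact_force: [-0.0, 0.1, -0.0]
gripper_width: 0.527
grasp_force: 0.0
```

Run:
```python
from h import *
f=grab('side');g=grab('top');s=monitor.state();print(s['tool_pos'],s['tool_rot'],s['contact_force'])
u=np.array([np.cos(np.radians(17.5)),np.sin(np.radians(17.5))]);w=np.array([-u[1],u[0]]);M=np.array([.5287,-.3188])
for n,F in dict(side=f,top=g).items():
    p=pts(F).reshape(-1,3);c=F['color'].reshape(-1,3).astype(int)
    yel=(c[:,0]>100)&(c[:,1]>.7*c[:,0])&(c[:,2]<.55*c[:,0])
    S=(p[:,:2]-M)@u;T=(p[:,:2]-M)@w
    m=yel&(abs(S)<.1)&(abs(T)<.07)&(p[:,2]>.08)&(p[:,2]<.35);q=np.c_[S,T,p[:,2]][m]
    print(n,len(q),np.percentile(q,[1,50,99],axis=0).round(4).tolist())
    l=loc(pts(F)).reshape(-1,3)
    m=(l[:,2]>.122)&(l[:,2]<.132)&(abs(l[:,1])<.085)&(l[:,0]>-.34)&(l[:,0]<-.24)
    print('front',m.sum(),np.percentile(l[m],[5,50,95],axis=0).round(4).tolist() if m.sum() else 0)
a=cv2.resize(f['color'][60:200,320:480],(400,350),interpolation=2);b=cv2.resize(g['color'][170:330,410:570],(400,350),interpolation=2)
cv2.imwrite('pics/m6.png',np.hstack([a,b])[:,:,::-1])
```

```text
[ 0.5700049  -0.07204964  0.25738314] [-7.39125981e-05  8.53824925e-01  5.20559552e-01  8.63319233e-04] [ 0.74300454 -0.20369598 -0.19614446]
side 936 [[-0.0403, -0.0339, 0.1092], [-0.0003, 0.0136, 0.1584], [0.0383, 0.0419, 0.2143]]
front 423 [[-0.2786, -0.0758, 0.1231], [-0.2726, 0.0036, 0.126], [-0.2673, 0.076, 0.1286]]
top 1089 [[-0.0382, -0.0352, 0.1099], [0.0005, 0.0124, 0.1578], [0.0397, 0.039, 0.2169]]
front 399 [[-0.28, -0.0764, 0.1234], [-0.2747, 0.0014, 0.1266], [-0.2691, 0.0768, 0.1292]]
```

View pics/m6.png

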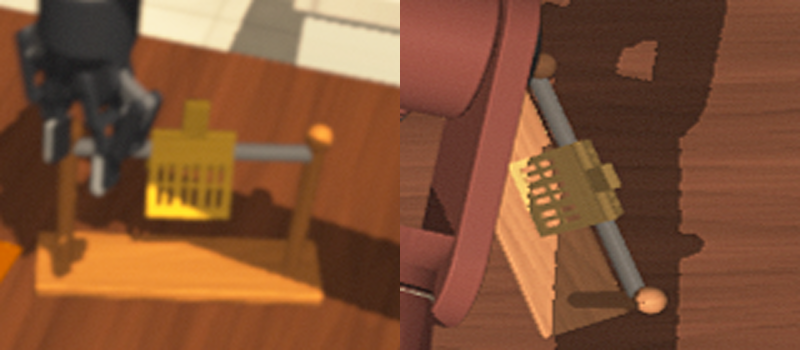

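Panel hangs upright on the bar: in the side crop its tab is up at (197,118), the bar passes under the ridge, and its z range of 0.109–0.216 matches the seated values. Next I'll regrasp the pull and shut the drawer.

Request:
arm_command(
  rows=[
    [85,[0.004,0.1,0],[0,0,0.04]],
    [85,[0.01,0.22,0],[0,0,0.09]],
    [85,[0.015,0.34,0],[0,0,0.14]],
    [85,[0.015,0.42,0],[0,0,0.169]],
    [85,[0.015,0.435,0],[0,0,0.169]],
    [85,[0.015,0.435,-0.1],[0,0,0.169]],
    [85,[0.015,0.435,-0.2],[0,0,0.169]],
    [85,[0.015,0.435,-0.3],[0,0,0.169]],
    [85,[0.015,0.435,-0.3],[0,0,0.169]],
  ],
)

```text
time: 16.65
tool_pos: [0.5697, 0.0534, 0.1592]
tool_rot: [-0.004, 0.78, 0.625, -0.005]
contact_force: [-1.1, 0.1, -1.5]
gripper_width: 1.0
grasp_force: 0.0
```

Request:
arm_command(
  rows=[
    [85,[0,0,-0.08],[0,0,0]],
    [85,[0,0.002,-0.17],[0,0,0]],
    [85,[0,0.002,-0.26],[0,0,0]],
    [85,[0,0.002,-0.33],[0,0,0]],
    [85,[0,0.002,-0.37],[0,0,0]],
    [85,[0,0.002,-0.37],[0,0,0]],
    [40,[0,0.002,-0.37],[0,0,0]],
    [5,[0,0.002,-0.37],[0,0,0]],
    [5,[0,0.002,-0.37],[0,0,0]],
    [5,[0,0.002,-0.37],[0,0,0]],
    [5,[0,0.002,-0.37],[0,0,0]],
    [5,[0,0.002,-0.37],[0,0,0]],
  ],
)

```text
time: 17.65
tool_pos: [0.5761, 0.0548, 0.057]
tool_rot: [0.002, 0.78, 0.626, 0.002]
contact_force: [4.2, -0.8, -0.1]
gripper_width: 0.207
grasp_force: 58.5
```

Request:
arm_command(
  rows=[
    [5,[0,0,0],[0,0,0]],
    [5,[0,0,0],[0,0,0]],
  ],
)

```text
time: 17.82
tool_pos: [0.5761, 0.0548, 0.057]
tool_rot: [0.002, 0.78, 0.626, 0.002]
contact_force: [5.4, -1.6, 3.5]
gripper_width: 0.207
grasp_force: 58.6
```

Request:
arm_command(
  rows=[
    [5,[0.005,0.022,0],[0,0,0]],
    [5,[0.013,0.06,0],[0,0,0]],
    [5,[0.023,0.11,0],[0,0,0]],
    [5,[0.034,0.16,0],[0,0,0]],
    [5,[0.046,0.215,0],[0,0,0]],
    [5,[0.058,0.27,0],[0,0,0]],
    [5,[0.07,0.325,0],[0,0,0]],
    [5,[0.081,0.38,0],[0,0,0]],
    [5,[0.091,0.425,0],[0,0,0]],
    [5,[0.097,0.455,0],[0,0,0]],
    [5,[0.1,0.468,0],[0,0,0]],
    [5,[0.1,0.468,0],[0,0,0]],
  ],
)

```text
time: 18.82
tool_pos: [0.6063, 0.1965, 0.057]
tool_rot: [0.001, 0.779, 0.627, 0.002]
contact_force: [5.4, -0.2, 2.0]
gripper_width: 0.206
grasp_force: 58.8
```

Request:
arm_command(
  rows=[
    [5,[0.003,0.012,0],[0,0,0]],
    [5,[0.005,0.022,0],[0,0,0]],
    [5,[0.005,0.022,0],[0,0,0]],
  ],
)

```text
time: 19.07
tool_pos: [0.607, 0.2, 0.057]
tool_rot: [0.003, 0.78, 0.626, -0.001]
contact_force: [2.6, -7.9, 6.9]
gripper_width: 0.208
grasp_force: 59.1
```

Request:
arm_command(
  rows=[
    [5,[0.002,0.008,0],[0,0,0]],
    [5,[0.003,0.012,0],[0,0,0]],
    [5,[0.003,0.012,0],[0,0,0]],
  ],
)

```text
time: 19.32
tool_pos: [0.6069, 0.1998, 0.0569]
tool_rot: [0.004, 0.78, 0.626, -0.004]
contact_force: [-1.3, -18.7, 11.1]
gripper_width: 0.207
grasp_force: 59.4
```

Run:
```python
from h import *
f=grab('side');s=monitor.state();print(s['tool_pos'],s['contact_force'],s['gripper_width'])
l=loc(pts(f)).reshape(-1,3)
m=(l[:,2]>.118)&(l[:,2]<.134)&(abs(l[:,1])<.085)&(l[:,0]>-.20)&(l[:,0]<-.1)
print('front',m.sum(),np.percentile(l[m],[5,50,95],axis=0).round(4).tolist())
cv2.imwrite('pics/m7.png',cv2.resize(f['color'][210:350,200:360],(640,560),interpolation=2)[:,:,::-1])
```

```text
[0.60685395 0.19980907 0.05692612] [ -2.17854747 -18.65864413   9.68036306] 0.20572063746309135
front 75 [[-0.1592, -0.0155, 0.119], [-0.1495, -0.0088, 0.1263], [-0.1416, 0.0223, 0.1327]]
```

View pics/m7.png

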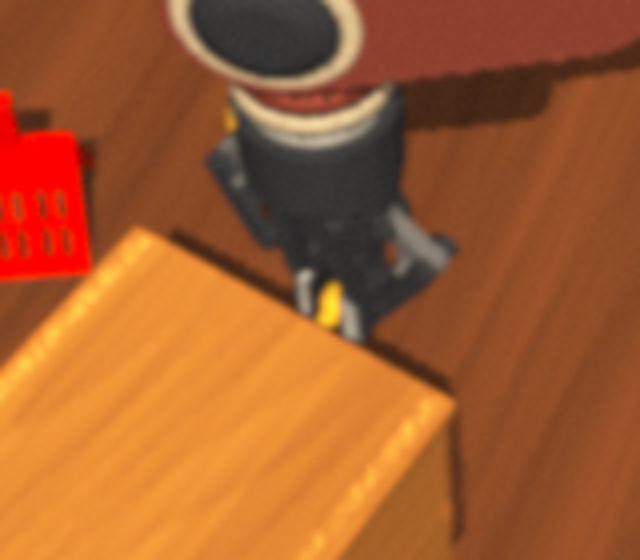

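The drawer is against a hard stop (−18.7 N with no further motion). The front board is hidden under the chest lip, and the pull at crop (330,300) is in the grip. I'll ease the force, release and retreat.

Request:
arm_command(
  rows=[
    [5,[-0.002,-0.01,0],[0,0,0]],
    [30,[-0.002,-0.01,0],[0,0,0]],
    [85,[-0.002,-0.01,0],[0,0,0]],
    [85,[-0.002,-0.01,0],[0,0,0]],
    [85,[-0.002,-0.01,0],[0,0,0]],
    [85,[-0.002,-0.01,0],[0,0,0]],
    [85,[-0.002,-0.01,0.1],[0,0,0]],
    [85,[-0.002,-0.01,0.22],[0,0,0]],
    [85,[-0.002,-0.01,0.35],[0,0,0]],
    [85,[-0.002,-0.01,0.48],[0,0,0]],
    [85,[-0.1,-0.08,0.5],[0,0,0]],
    [85,[-0.22,-0.14,0.5],[0,0,0]],
  ],
)

```text
time: 20.37
tool_pos: [0.5432, 0.1641, 0.2105]
tool_rot: [0.002, 0.779, 0.627, 0.004]
contact_force: [-0.9, -0.5, 0.7]
gripper_width: 0.992
grasp_force: 0.0
```

Request:
arm_command(
  rows=[
    [85,[-0.12,-0.06,0],[0,0,0]],
    [85,[-0.24,-0.12,0],[0,0,0]],
    [85,[-0.36,-0.18,0],[0,0,0]],
    [85,[-0.36,-0.18,0],[0,0,0]],
    [85,[-0.36,-0.18,0],[0,0,0]],
  ],
)

```text
time: 20.78
tool_pos: [0.4307, 0.1095, 0.205]
tool_rot: [0.0, 0.78, 0.626, 0.001]
contact_force: [0.5, -0.7, 1.1]
gripper_width: 0.997
grasp_force: 0.0
```

Run:
```python
from h import *
f=grab('side');g=grab('top');s=monitor.state();print(s['time'],s['tool_pos'],s['contact_force'])
for n,F in dict(side=f,top=g).items():
    l=loc(pts(F)).reshape(-1,3)
    m=(l[:,2]>.118)&(l[:,2]<.131)&(abs(l[:,1])<.085)&(l[:,0]>-.148)&(l[:,0]<-.1)
    print(n,'front',m.sum(),np.percentile(l[m],[5,50,95],axis=0).round(4).tolist() if m.sum() else 0)
    c=F['color'].reshape(-1,3).astype(int)
    m=(abs(l[:,1])<.03)&(l[:,2]>.09)&(l[:,2]<.125)&(l[:,0]<-.13)&(l[:,0]>-.3)&(c[:,0]-c[:,2]>80)&(c[:,1]>.6*c[:,0])
    print('pull',m.sum(),np.percentile(l[m],[2,50,98],axis=0).round(4).tolist() if m.sum() else 0)
cv2.imwrite('pics/m8.png',np.hstack([cv2.resize(f['color'],(400,300)),cv2.resize(g['color'],(400,300))])[:,:,::-1])
```

```text
20.8833 [0.43280346 0.11001587 0.20574032] [-0.06984868  0.39908438  0.57428658]
side front 5 [[-0.1329, -0.0681, 0.1224], [-0.1311, -0.0074, 0.1257], [-0.1303, 0.0663, 0.1273]]
pull 102 [[-0.1658, -0.0064, 0.1007], [-0.1551, 0.0027, 0.1107], [-0.1405, 0.0104, 0.1172]]
top front 412 [[-0.1321, -0.0765, 0.1209], [-0.1274, 0.0019, 0.1265], [-0.1217, 0.0766, 0.1293]]
pull 74 [[-0.1667, -0.0067, 0.1053], [-0.1556, 0.0012, 0.1122], [-0.1338, 0.0084, 0.117]]
```

View pics/m8.png

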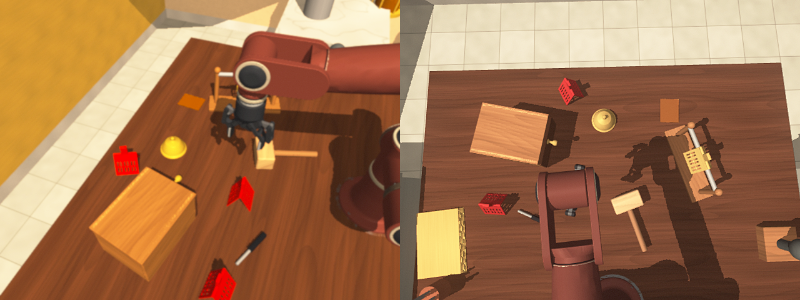

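The front board spans −132 to −120 mm, flush against the chest, so the drawer is shut. In the top half of the picture the panel sits astride the bar at (697,160). The other objects are undisturbed and the arm is clear.

```bash
python3 -c "
from h import *
print(manip.job_done())"
```

```text
the job is handed in; nothing more can be done
None
```

The job is handed in: the drawer came out about 148 of its 160 mm, the brass panel hangs upright astride the bar midway between the posts, and the drawer is fully shut with the other things left where they lay (about 21 s of robot time).

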